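Point out the next two lathe tools, then signal ready

TASK

Show the lathe operator which tools to load next: with the fingertips, point down at the drill chuck from a few centimetres above it and stay there about two seconds, then point at the boring bar holder in the same way for about two seconds. Then press the green button on the yellow call box right down and let it come back up, and move clear. Do not touch or move any of the tools or the other things on the bench, and leave the red button alone.

Things in the scene. Friction and masses are not known exactly. Their poses are not given: they have to be found in the camera images.
- tray: Blue-rimmed tool tray with a black rubber floor, 176 x 416 mm (x, y), floor 12 mm and rim 18 mm above the bench; fixed. Origin: centre of its underside on the bench. The four tools stand in a row along its y axis, about 100 mm apart, in any order.
- chuck: Drill chuck: bright steel round body with dark knurling ribs, 45 mm diameter, standing on its back with the jaws upward, tapering from 58 to 78 mm height, and a brass-coloured centre drill 8 mm in diameter sticking up to 100 mm. Origin: centre of its underside (on the tray floor), z up. Loose, about 0.6 kg.
- chuck_top (a point): Tip of the centre drill in the drill chuck, its highest point, 100 mm above the chuck's underside; on the chuck's axis.
- boring: Boring bar holder: dark steel block 50 x 40 x 60 mm high (x, y, z), brass screw head and two set screws 3 mm proud on top, with a bright steel ROUND bar 18 mm in diameter that passes through it level, its axis 35 mm above the underside: it sticks out 60 mm from the -x face (to x = -85 mm) and 12 mm from the +x face. Origin: centre of the block's underside on the tray floor, z up. Loose, about 0.8 kg.
- boring_top (a point): Centre of the flat top of the boring bar holder's block, 60 mm above its underside.
- turning: Turning tool holder (leave alone): dark steel block 50 x 40 x 60 mm high (x, y, z), brass screw head and two set screws 3 mm proud on top, with a blue SQUARE shank 16 x 16 mm that sticks out 40 mm from the -x face and carries a small yellow insert. Origin: centre of the block's underside on the tray floor, z up. Loose, about 0.8 kg.
- knurl: Knurling tool holder (leave alone): dark steel block 50 x 40 x 60 mm high (x, y, z), brass screw head and two set screws 3 mm proud on top, with a short steel head on its -x face that carries two small steel wheels one above the other and reaches 52 mm from the block's centre. Origin: centre of the block's underside on the tray floor, z up. Loose, about 0.8 kg.
- callbox: Yellow call box with a grey top plate, 150 x 90 x 45 mm high, fixed on the bench, with a green and a red push button (28 mm diameter caps in black housings) 80 mm apart on its top: green at x = +40 mm, red at x = -40 mm in its frame. A black cable gland shows on its +x end. Origin: centre of its underside, z up.
- green_top (a point): Centre of the green button's top face; press it straight down.
- red_top (a point): Centre of the red button's top face. Leave alone.
- green (a joint): Travel of the green button, m: 0 up, 0.006 fully down; a spring, about 5 N when fully down, brings it back up.
- red (a joint): Travel of the red button, m: 0 up, 0.006 fully down. Leave alone.
- blank: Bright steel round blank standing on the bench, 40 mm diameter, 70 mm high. Origin: centre of its underside. Loose; leave alone.
- inserts: Cardboard box with a white band, 80 x 60 x 50 mm high, on the bench. Origin: centre of its underside. Loose; leave alone.
Things that resemble listed ones, but are neither listed nor needed, are in the scene too. What is meant by the callbox is not pink, and is the smaller of those in its own colour.

How it is judged:
By the outcome, as a careful person would: the job done as asked, in the order asked, and still so for the second after the job is handed in, with the robot touching nothing.
It also fails if it takes over 58 s, if anything falls off the work surface, if the arm or the gripper's body presses on something with over 40 N, if the wrist force passes 120 N, or if a joint passes its speed limit or range.

ROBOT

A 6-joint arm with a two-finger parallel gripper is mounted at the origin on the work surface. World frame = base frame: x ahead of the robot, y to its left, z up, the work surface at z = 0. Lengths are in mm, angles in degrees, forces in N, time in s.
With the tool pointing down it reaches from about 300 to 850 mm from the base axis. Payload 4.2 kg.
Tool frame: the origin (TCP) lies at the very end of the fingers, on their centre line; the grasp point (between the pads) lies 19 mm behind it (env.grip_depth is the distance from the TCP to the grasp point, in mm); z points along the fingers, y is the line along which they close (so a half turn about z gives the same grasp; the last joint's range is limited). The gripper opens to 91 mm and grips with 3 to 60 N. Pads are 32 mm wide; open, the fingers measure 118 mm over their backs; the gripper's body (76 mm by 178 mm) begins 60 mm behind the grasp point.
Start: joints at [65.661, 18.312, 89.639, -0, 72.044, -1.146], TCP at [226.459, 528.545, 213.976] pointing down, gripper open.
Joint ranges: [-177.97, 177.97], [-48.28, 115.42], [12.27, 149.76], [-77.06, 257.06], [2.81, 150.46], [-146.56, 146.56]. Speed limits (degrees/s): [147.25, 147.25, 180, 180, 180, 180].

INTERFACE

Orientations are given as [roll, pitch, yaw] about the fixed x, y, z axes, in that order (R = Rz(yaw) Ry(pitch) Rx(roll)).
In Python, from workcell import env, cams gives the robot as it stands.
- The arm moves only by the tool apply_moves, never from a script. Its argument "deltas" is a list of rows, each a list of 5 numbers: the shift along the tool's x, y, z in m, then the turn about the tool's z in rad, then the opening, from -1 (shut) to 1 (fully open), so that 0 is half open. In form: [[tx, ty, tz, roll, gripper], ...]. A call has 1 to 5 rows; each row is the pose to reach, as a shift and turn from the pose commanded when the call began, along the tool's axes at that moment; what a row does not reach only later rows make up. A row lasts 1/10 s, in which the tool goes at most 50 mm and 8.59 degrees, less where a joint would pass 70% of its speed; a pose out of reach is approached as far as the arm can. A call with a gripper value outside its range is refused whole. The fingers move at their own pace and stop on an object; "grip_force" is the grip in N (left out, the last holds). Time passes only in rows, so rows that repeat a pose let the fingers close. It gives the time, the measured TCP pose, the force, the opening and the grip force at its end, in the units of the state.
- env.state(): the state, without advancing time (a new reading comes with each control period).
- cams.grab_frame(name): name is "side" or "top" or "wrist"; returns the picture (400x640x3 uint8, blue, green, red); there is no depth.
- cams.get_calibration(name): a dict with "mtx" (3x3 intrinsics, pixels), "eye" and "attitude" of the camera in the world; the wrist camera has in their place "tool_from_camera" (4x4, takes a point from camera to tool coordinates, whose origin is the TCP and whose axes are the flange's). Camera axes: x right, y down, z forward; pixel columns grow to the right and rows downward; lengths in mm; the calibration is good to about 2 mm. A picture is of the moment at which its call begins: read the wrist's pose just before it. get_calibration takes no time and is no camera call.
- env.job_done(): hands the job in; it is judged then, once.
The state is a dict: "time_s": time; "qpos": joint angles; "qvel": joint speeds; "effort": joint torques, N m; "ee_pos": TCP position; "ee_rot": TCP orientation; "force": force on the tool from outside, world axes, zero at the start; "torque": the same for the moment, N m; "gripper_width": finger opening in mm; "gripper_force": force on a finger pad.
Only numpy, scipy, OpenCV 4.12 (cv2) and the standard library are available. Lean on these libraries where they do the work, as an engineer would, in place of code of your own. Each camera call takes 0.05 s, during which the arm holds its last target. There are 200 camera calls.

## Working session

There is one attempt and no reset: what is moved stays moved. The work goes in short steps, Python scripts to look and compute and a tool call to move; the robot and the scene stay as the last step left them, time stands still between calls to the robot, and variables do not carry over. Pictures are saved under pics/ and viewed, at most 10 in all, crops included, and the job is handed in when it is done.

Besides the shell and the picture viewer there is one more tool, called by a JSON object that holds its "op" and its "data", one argument or row to a line. apply_moves: Moves the arm, as the interface text tells. Its arguments: {"type":"object","properties":{"deltas":{"type":"array"},"grip_force":{"type":"number"}},"required":["deltas"]}

```bash
mkdir -p pics; python3 - <<'E'
from workcell import env,cams
import cv2
for n in("top","side"):
    cv2.imwrite(f"pics/{n}0.png",cams.grab_frame(n)); c=cams.get_calibration(n); print(n,c)
s=env.state();print(s['time_s'],s['ee_pos'],s['ee_rot'],s['gripper_width'])
print(cams.get_calibration("wrist"))
E
```

```text
top {'mtx': array([[490.94293958,   0.        , 316.58819932],
       [  0.        , 490.94293958, 196.33274534],
       [  0.        ,   0.        ,   1.        ]]), 'eye': array([ 364.74906749,   20.02666557, 1647.68710674]), 'attitude': array([-175.81060685,    0.9523014 ,  -89.83956949])}
side {'mtx': array([[390.80597767,   0.        , 319.91638878],
       [  0.        , 390.80597767, 201.29662877],
       [  0.        ,   0.        ,   1.        ]]), 'eye': array([  35.51963475, -521.42418811,  809.14563728]), 'attitude': array([-135.56740891,   -0.30818227,  -36.43806044])}
0.1 [226.28197462 528.1211273  213.22992058] [-1.79911538e+02 -1.16085969e-03  1.56807120e+02] 91.08733344012023
{'mtx': array([[290.76518942,   0.        , 319.08839026],
       [  0.        , 290.76518942, 196.17668608],
       [  0.        ,   0.        ,   1.        ]]), 'tool_from_camera': array([[-7.41977372e-04, -9.63249239e-01, -2.68608179e-01,
         7.66160184e+01],
       [ 9.99999645e-01, -6.07349770e-04, -5.84300543e-04,
         1.14773678e+00],
       [ 3.99687938e-04, -2.68608517e-01,  9.63249347e-01,
        -1.69406403e+02],
       [ 0.00000000e+00,  0.00000000e+00,  0.00000000e+00,
         1.00000000e+00]])}
```

View pics/top0.png

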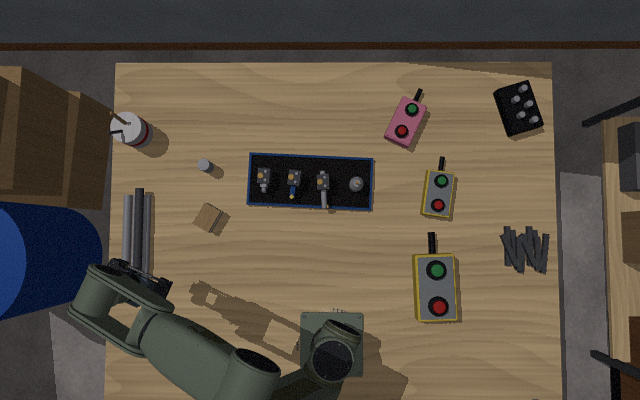

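View pics/side0.png

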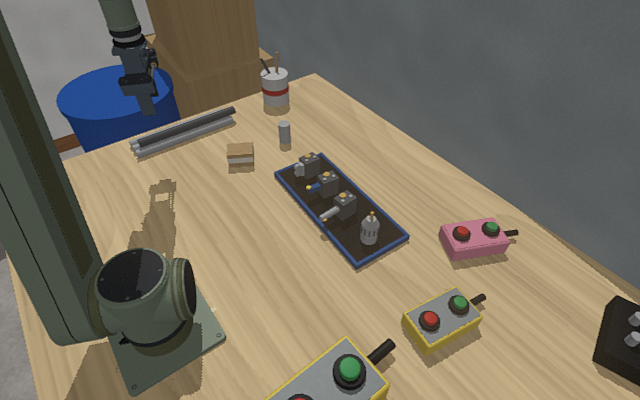

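The candidates, by pixel:
- **Call box (top view):** the pink box has its green button at (412,109), the large yellow one at (437,270) and the small yellow one at (441,181). I choose the small yellow box.
- **Tools (top view):** knurl (263,175), turning tool with blue shank (293,180), boring holder with long round bar (323,181), chuck (356,184).
- **Side view:** chuck tip (372,214), boring top (345,197), green button (460,303).

Next I check these in enlarged crops.

```bash
python3 - <<'E'
import cv2
import numpy as np
t=cv2.imread("pics/top0.png");s=cv2.imread("pics/side0.png")
f=lambda i,x,y,w,h,k:cv2.resize(i[y:y+h,x:x+w],None,fx=k,fy=k,interpolation=cv2.INTER_CUBIC)
a=np.vstack([np.hstack([f(t,300,155,80,60,5),f(t,415,155,80,60,5)]),np.hstack([f(s,315,180,80,60,5),f(s,410,280,80,60,5)])])
cv2.imwrite("pics/crop.png",a)
E
```

```text
(no output)
```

View pics/crop.png

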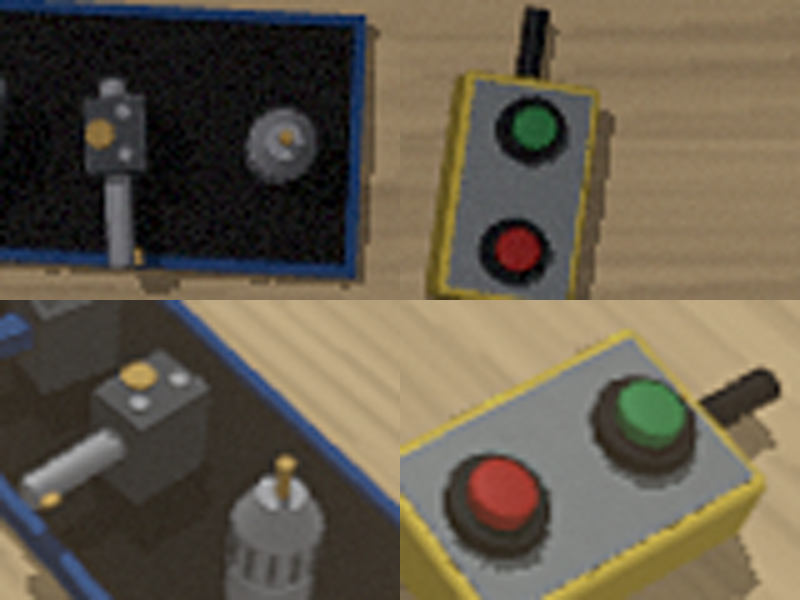

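The crop confirms the choices: a round bright bar on the boring holder, the chuck with its brass centre drill, and the small yellow call box. Refined pixels (top / side):

| Point | Top | Side |
|---|---|---|
| Chuck tip | (357.2,182.4) | (372.4,212) |
| Boring top | (323.2,181.6) | (345,198) |
| Green | (442,180.6) | (460.4,301.6) |
| Red | (438.6,204.8) | (430.6,318) |

```bash
cat > h.py <<'E'
import numpy as np
from scipy.spatial.transform import Rotation as Ro
from workcell import env,cams
def cam(n,st=None):
    c=cams.get_calibration(n)
    if n=="wrist":
        T=np.array(c["tool_from_camera"]);R=Ro.from_euler("xyz",st["ee_rot"],degrees=True).as_matrix()
        return c["mtx"],R@T[:3,:3],R@T[:3,3]+st["ee_pos"]
    return c["mtx"],Ro.from_euler("xyz",c["attitude"],degrees=True).as_matrix(),np.array(c["eye"])
def tri(obs):
    A=np.zeros((3,3));b=np.zeros(3);rays=[]
    for (K,R,e),(u,v) in obs:
        d=R@np.linalg.solve(K,[u,v,1]);d/=np.linalg.norm(d);P=np.eye(3)-np.outer(d,d);A+=P;b+=P@e;rays.append(P)
    x=np.linalg.solve(A,b)
    return x,[np.linalg.norm(P@(x-e)) for P,((_,_,e),_) in zip(rays,obs)]
def proj(c,p):
    K,R,e=c;q=K@R.T@(np.asarray(p)-e);return q[:2]/q[2]
def rel(p,st):
    return Ro.from_euler("xyz",st["ee_rot"],degrees=True).inv().apply(np.asarray(p)-st["ee_pos"])
E
python3 - <<'E'
from h import *
t,s=cam("top"),cam("side")
for n,a,b in[("chuck",(357.2,182.4),(372.4,212)),("boring",(323.2,181.6),(345,198)),("green",(442,180.6),(460.4,301.6)),("red",(438.6,204.8),(430.6,318))]:
    x,r=tri([(t,a),(s,b)]);print(n,x.round(1),np.round(r,1),rel(x,env.state()).round(1))
E
```

```text
chuck [521.3 -81.7 117.7] [0.8 0.8] [-511.3 -444.2   96.2]
boring [527.2  25.5  75.3] [0.3 0.3] [-474.6 -343.3  138.4]
green [ 531.5 -356.4   71.7] [0.1 0.1] [-629.  -692.6  142.6]
red [ 453.6 -344.6   69.8] [0.1 0.1] [-552.7 -712.5  144.6]
```

{"op": "apply_moves", "data": {
  "deltas": [
    [-0.026, -0.022, 0, 0, -1],
    [-0.052, -0.044, 0, 0, -1],
    [-0.078, -0.067, 0, 0, -1],
    [-0.104, -0.089, 0, 0, -1],
    [-0.13, -0.111, 0, 0, -1]
  ]
}}

```text
time_s: 0.6
ee_pos: [302.4, 373.8, 213.6]
ee_rot: [-180.0, -0.0, 156.8]
force: [0.9, 0.1, 1.0]
gripper_width: 54.3
gripper_force: 0.0
```

{"op": "apply_moves", "data": {
  "deltas": [
    [-0.026, -0.022, 0, 0, -1],
    [-0.052, -0.044, 0, 0, -1],
    [-0.078, -0.067, 0, 0, -1],
    [-0.104, -0.089, 0, 0, -1],
    [-0.13, -0.111, 0, 0, -1]
  ]
}}

```text
time_s: 1.1
ee_pos: [378.2, 220.7, 213.7]
ee_rot: [-180.0, -0.0, 156.8]
force: [0.8, -0.9, -0.7]
gripper_width: 13.8
gripper_force: 0.0
```

{"op": "apply_moves", "data": {
  "deltas": [
    [-0.026, -0.022, 0, 0, -1],
    [-0.052, -0.044, 0, 0, -1],
    [-0.078, -0.067, 0, 0, -1],
    [-0.104, -0.089, 0, 0, -1],
    [-0.13, -0.111, 0, 0, -1]
  ]
}}

```text
time_s: 1.6
ee_pos: [453.9, 67.5, 213.7]
ee_rot: [-180.0, -0.0, 156.8]
force: [0.6, 0.0, 0.4]
gripper_width: 0.6
gripper_force: 0.0
```

{"op": "apply_moves", "data": {
  "deltas": [
    [-0.025, -0.022, 0, 0, -1],
    [-0.05, -0.044, 0, 0, -1],
    [-0.075, -0.066, 0, 0, -1],
    [-0.1, -0.088, 0, 0, -1],
    [-0.12, -0.11, 0, 0, -1]
  ]
}}

```text
time_s: 2.1
ee_pos: [521.3, -81.0, 213.5]
ee_rot: [-180.0, -0.0, 156.8]
force: [0.5, -0.3, 0.3]
gripper_width: 0.5
gripper_force: 0.0
```

```bash
python3 - <<'E'
from h import *
import cv2
s=env.state();im=cams.grab_frame("wrist");cv2.imwrite("pics/w1.png",im)
print(s['time_s'],s['ee_pos'],s['ee_rot'],s['qpos']); w=cam("wrist",s)
for p in([521.3,-81.7,115],[527,25.5,72],[531.5,-356.4,70]):print(rel(p,s).round(1),proj(w,p).round(1))
E
```

```text
2.1 [521.27442968 -80.99663398 213.46208073] [-1.79998315e+02 -2.91878912e-02  1.56783482e+02] [-1.00844094e+01  1.40701211e+01  9.57683122e+01  5.30434923e-03
  7.01903742e+01 -7.68696912e+01]
[-0.4 -0.6 98.5] [317.4 198.5]
[ 36.6 100.1 141.5] [412.  153.9]
[-118.  -249.1  143.4] [113.6 281.4]
```

View pics/w1.png

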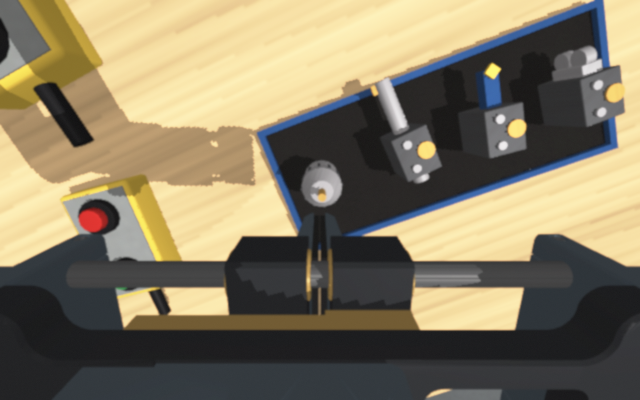

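The wrist view shows the chuck tip at (320,197), predicted (317,198), and the boring top at (413,150), predicted (412,154). The estimates hold, so I descend to about 38 mm above the tip and hold.

{"op": "apply_moves", "data": {
  "deltas": [
    [0, 0.0005, 0.018, 0, -1],
    [0, 0.001, 0.036, 0, -1],
    [0, 0.001, 0.052, 0, -1],
    [0, 0.001, 0.063, 0, -1],
    [0, 0.001, 0.063, 0, -1]
  ]
}}

```text
time_s: 2.65
ee_pos: [520.0, -78.3, 149.3]
ee_rot: [-180.0, -0.2, 156.8]
force: [-0.0, 0.1, -0.0]
gripper_width: 0.5
gripper_force: 0.0
```

{"op": "apply_moves", "data": {
  "deltas": [
    [0, 0, 0, 0, -1],
    [0, 0, 0, 0, -1],
    [0, 0, 0, 0, -1],
    [0, 0, 0, 0, -1],
    [0, 0, 0, 0, -1]
  ]
}}

```text
time_s: 3.15
ee_pos: [521.3, -78.6, 151.3]
ee_rot: [180.0, 0.0, 156.8]
force: [-0.2, 0.1, -0.3]
gripper_width: 0.4
gripper_force: 0.0
```

{"op": "apply_moves", "data": {
  "deltas": [
    [0, 0, 0, 0, -1],
    [0, 0, 0, 0, -1],
    [0, 0, 0, 0, -1],
    [0, 0, 0, 0, -1],
    [0, 0, 0, 0, -1]
  ]
}}

```text
time_s: 3.65
ee_pos: [521.2, -78.6, 150.9]
ee_rot: [180.0, -0.0, 156.8]
force: [-1.5, 0.6, 0.0]
gripper_width: 0.4
gripper_force: 0.0
```

{"op": "apply_moves", "data": {
  "deltas": [
    [0, 0, 0, 0, -1],
    [0, 0, 0, 0, -1],
    [0, 0, 0, 0, -1],
    [0, 0, 0, 0, -1],
    [0, 0, 0, 0, -1]
  ]
}}

```text
time_s: 4.15
ee_pos: [521.2, -78.6, 151.0]
ee_rot: [180.0, 0.0, 156.8]
force: [0.4, -0.4, 0.6]
gripper_width: 0.8
gripper_force: 0.0
```

{"op": "apply_moves", "data": {
  "deltas": [
    [0, 0, 0, 0, -1],
    [0, 0, 0, 0, -1],
    [0, 0, 0, 0, -1],
    [0, 0, 0, 0, -1],
    [0, 0, 0, 0, -1]
  ]
}}

```text
time_s: 4.65
ee_pos: [521.1, -78.6, 150.9]
ee_rot: [180.0, -0.0, 156.8]
force: [0.1, -0.3, 0.6]
gripper_width: 0.0
gripper_force: 0.0
```

```bash
python3 - <<'E'
from h import *
import cv2
s=env.state();a=cams.grab_frame("side")[130:255,280:420];b=cams.grab_frame("top")[120:245,290:430]
import numpy as np
cv2.imwrite("pics/c2.png",cv2.resize(np.hstack([a,b]),None,fx=2.85,fy=2.85,interpolation=cv2.INTER_CUBIC))
print(s['time_s'],s['ee_pos'],rel([527,26.5,110],s).round(1))
E
```

```text
4.65 [521.14818119 -78.59179911 150.91742362] [36.  98.9 40.9]
```

View pics/c2.png

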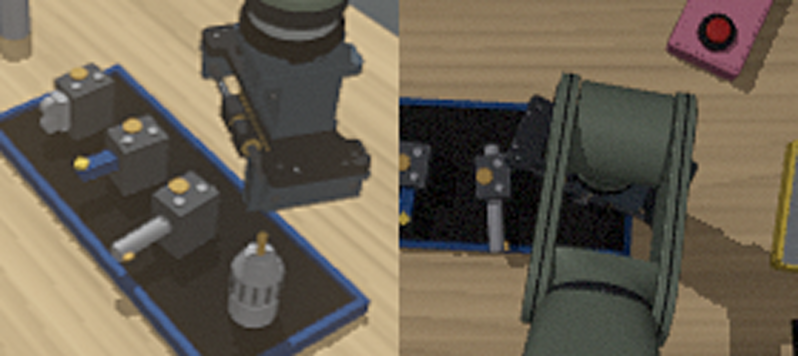

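```bash
python3 - <<'E'
from h import *
c=cam("side")
for p in([521.1,-78.6,150.9],[521.1,-78.6,112],[521.1,-78.6,230]):print(((proj(c,p)-[280,130])*2.85).round())
s=env.state();w=cam("wrist",s)
for p in(s['ee_pos'],[521.3,-81.7,112],[521.3,-81.7,117]):print(proj(w,p))
import cv2
cv2.imwrite("pics/w3.png",cams.grab_frame("wrist")[120:320,220:420].repeat(3,0).repeat(3,1))
E
```

```text
[264. 204.]
[259. 236.]
[274. 133.]
[317.47288729 240.95201355]
[314.08926508 221.29875186]
[313.97614441 223.65795054]
```

View pics/w3.png

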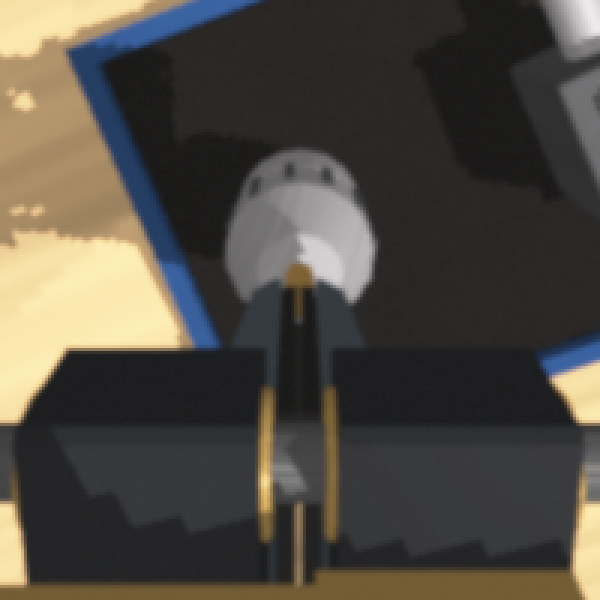

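The drill tip lies directly under the fingertips (crop column 300, about 2 px from the projected TCP). Next is the boring holder.

{"op": "apply_moves", "data": {
  "deltas": [
    [0.009, 0.025, 0, 0, -1],
    [0.018, 0.05, 0, 0, -1],
    [0.027, 0.075, 0, 0, -1],
    [0.036, 0.099, 0.005, 0, -1],
    [0.036, 0.099, 0.02, 0, -1]
  ]
}}

```text
time_s: 5.3
ee_pos: [528.4, 29.2, 132.0]
ee_rot: [179.8, 0.2, 157.0]
force: [-0.8, 0.5, -0.0]
gripper_width: 0.4
gripper_force: 0.0
```

{"op": "apply_moves", "data": {
  "deltas": [
    [0, 0, 0.01, 0, -1],
    [0, 0, 0.02, 0, -1],
    [0, 0, 0.02, 0, -1],
    [0, 0, 0.02, 0, -1],
    [0, 0, 0.02, 0, -1]
  ]
}}

```text
time_s: 5.8
ee_pos: [527.5, 26.2, 111.4]
ee_rot: [180.0, 0.1, 156.8]
force: [0.1, -0.3, -0.4]
gripper_width: 0.5
gripper_force: 0.0
```

{"op": "apply_moves", "data": {
  "deltas": [
    [0, 0, 0, 0, -1],
    [0, 0, 0, 0, -1],
    [0, 0, 0, 0, -1],
    [0, 0, 0, 0, -1],
    [0, 0, 0, 0, -1]
  ]
}}

```text
time_s: 6.3
ee_pos: [527.1, 26.6, 111.0]
ee_rot: [180.0, 0.0, 156.8]
force: [0.1, -0.1, 0.3]
gripper_width: 0.4
gripper_force: 0.0
```

{"op": "apply_moves", "data": {
  "deltas": [
    [0, 0, 0, 0, -1],
    [0, 0, 0, 0, -1],
    [0, 0, 0, 0, -1],
    [0, 0, 0, 0, -1],
    [0, 0, 0, 0, -1]
  ]
}}

```text
time_s: 6.8
ee_pos: [527.1, 26.6, 110.9]
ee_rot: [180.0, 0.0, 156.8]
force: [-0.2, -0.6, 0.3]
gripper_width: 0.1
gripper_force: 0.0
```

{"op": "apply_moves", "data": {
  "deltas": [
    [0, 0, 0, 0, -1],
    [0, 0, 0, 0, -1],
    [0, 0, 0, 0, -1],
    [0, 0, 0, 0, -1],
    [0, 0, 0, 0, -1]
  ]
}}

```text
time_s: 7.3
ee_pos: [527.1, 26.6, 110.9]
ee_rot: [180.0, -0.0, 156.8]
force: [0.7, -0.2, 0.0]
gripper_width: 0.4
gripper_force: 0.0
```

{"op": "apply_moves", "data": {
  "deltas": [
    [0, 0, 0, 0, -1],
    [0, 0, 0, 0, -1],
    [0, 0, 0, 0, -1],
    [0, 0, 0, 0, -1],
    [0, 0, 0, 0, -1]
  ]
}}

```text
time_s: 7.8
ee_pos: [527.0, 26.6, 110.9]
ee_rot: [180.0, -0.0, 156.8]
force: [-0.5, 0.3, 0.5]
gripper_width: 0.4
gripper_force: 0.0
```

```bash
python3 - <<'E'
from h import *
import cv2
s=env.state();w=cam("wrist",s)
cv2.imwrite("pics/w4.png",cams.grab_frame("wrist")[60:360,120:520].repeat(2,0).repeat(2,1))
print(s['time_s'],s['ee_pos'],(proj(w,s['ee_pos'])-[120,60])*2,(proj(w,[527,26,72])-[120,60])*2,rel([531.5,-356.4,72],s).round(1))
E
```

```text
7.8 [527.04542629  26.59273965 110.92990845] [394.94577448 361.90402635] [394.05151571 319.72140367] [-154.9 -350.3   38.9]
```

View pics/w4.png

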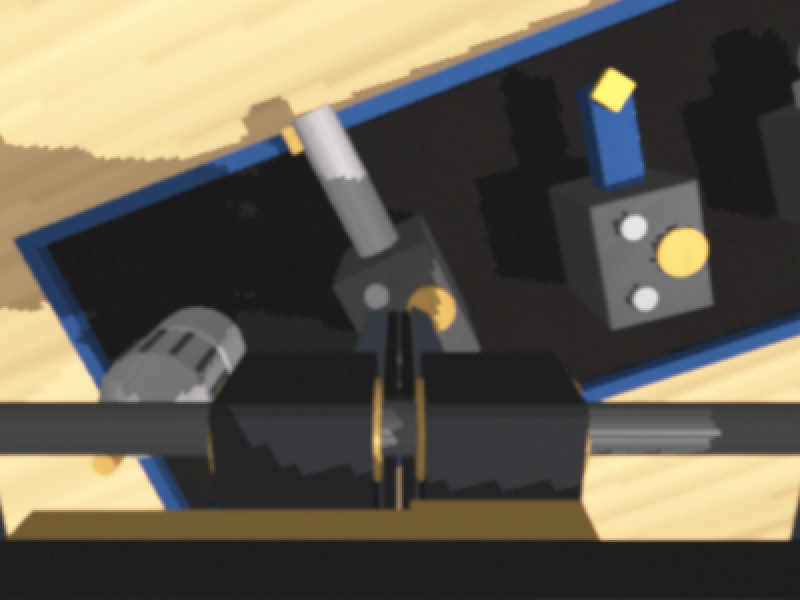

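The fingers sit over the middle of the boring block, with its front edge at (400,310). I lift and travel to above the green button.

{"op": "apply_moves", "data": {
  "deltas": [
    [0, 0, -0.03, 0, -1],
    [0, 0, -0.065, 0, -1],
    [0, 0, -0.09, 0, -1],
    [-0.012, -0.025, -0.09, 0, -1],
    [-0.026, -0.058, -0.09, 0, -1]
  ]
}}

```text
time_s: 8.35
ee_pos: [528.9, -36.7, 202.2]
ee_rot: [179.9, 0.2, 157.0]
force: [0.2, 0.4, -0.4]
gripper_width: 0.4
gripper_force: 0.0
```

{"op": "apply_moves", "data": {
  "deltas": [
    [-0.013, -0.029, 0, 0, -1],
    [-0.026, -0.058, 0, 0, -1],
    [-0.039, -0.088, 0, 0, -1],
    [-0.052, -0.117, 0, 0, -1],
    [-0.065, -0.146, 0, 0, -1]
  ]
}}

```text
time_s: 8.85
ee_pos: [530.2, -198.1, 200.9]
ee_rot: [180.0, 0.0, 156.8]
force: [-0.2, 0.4, 0.6]
gripper_width: 0.7
gripper_force: 0.0
```

{"op": "apply_moves", "data": {
  "deltas": [
    [-0.013, -0.029, 0, 0, -1],
    [-0.026, -0.058, 0, 0, -1],
    [-0.039, -0.088, 0, 0, -1],
    [-0.052, -0.117, 0, 0, -1],
    [-0.064, -0.146, 0, 0, -1]
  ]
}}

```text
time_s: 9.35
ee_pos: [531.6, -357.5, 200.8]
ee_rot: [180.0, -0.0, 156.8]
force: [0.2, -0.6, 0.2]
gripper_width: 0.6
gripper_force: 0.0
```

{"op": "apply_moves", "data": {
  "deltas": [
    [0, 0, 0.02, 0, -1],
    [0, 0, 0.04, 0, -1],
    [0, 0, 0.06, 0, -1],
    [0, 0, 0.06, 0, -1],
    [0, 0, 0.06, 0, -1]
  ]
}}

```text
time_s: 9.85
ee_pos: [531.8, -356.2, 141.1]
ee_rot: [180.0, -0.0, 156.8]
force: [-0.1, -0.9, 0.5]
gripper_width: 0.6
gripper_force: 0.0
```

```bash
python3 - <<'E'
from h import *
import cv2
s=env.state();w=cam("wrist",s)
cv2.imwrite("pics/w5.png",cams.grab_frame("wrist")[60:360,120:520].repeat(2,0).repeat(2,1))
print(s['time_s'],s['ee_pos'],(proj(w,s['ee_pos'])-[120,60])*2,(proj(w,[531.5,-356.4,70])-[120,60])*2,rel([531.5,-356.4,70],s).round(1))
E
```

```text
9.85 [ 531.80740781 -356.20473956  141.06029793] [394.94579368 361.90315573] [395.16616197 293.17286503] [ 0.2 -0.3 71.1]
```

View pics/w5.png

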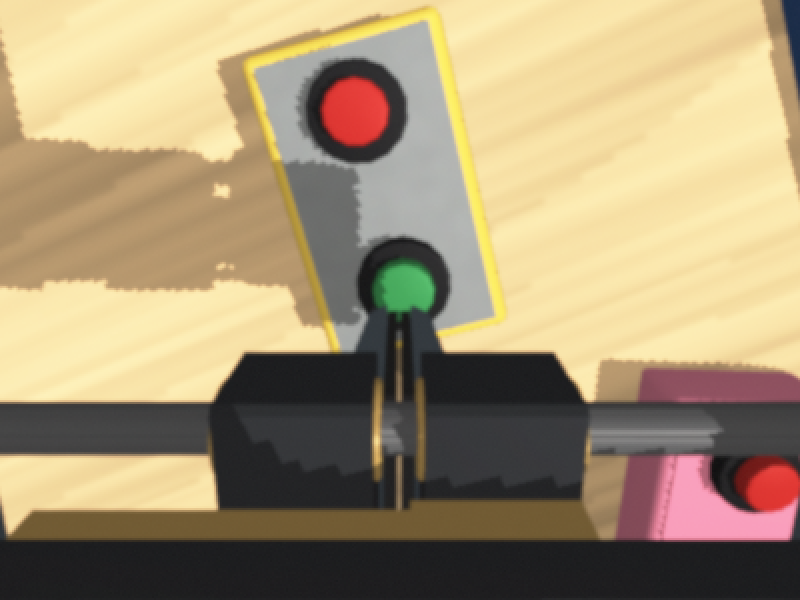

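The green cap centre is at (403,292) and the finger centre line at (399), so I shift +2 mm in tool y and come down slowly.

{"op": "apply_moves", "data": {
  "deltas": [
    [0, 0.002, 0.015, 0, -1],
    [0, 0.002, 0.03, 0, -1],
    [0, 0.002, 0.045, 0, -1],
    [0, 0.002, 0.058, 0, -1],
    [0, 0.002, 0.062, 0, -1]
  ]
}}

```text
time_s: 10.4
ee_pos: [532.3, -354.1, 78.4]
ee_rot: [180.0, -0.0, 156.8]
force: [-0.3, -0.3, 0.4]
gripper_width: 0.4
gripper_force: 0.0
```

{"op": "apply_moves", "data": {
  "deltas": [
    [0, 0, 0.002, 0, -1],
    [0, 0, 0.004, 0, -1],
    [0, 0, 0.006, 0, -1],
    [0, 0, 0.008, 0, -1],
    [0, 0, 0.009, 0, -1]
  ]
}}

```text
time_s: 10.9
ee_pos: [532.5, -354.4, 70.0]
ee_rot: [180.0, 0.0, 156.8]
force: [0.1, -1.0, 0.0]
gripper_width: 0.5
gripper_force: 0.0
```

{"op": "apply_moves", "data": {
  "deltas": [
    [0, 0, 0.001, 0, -1],
    [0, 0, 0.002, 0, -1],
    [0, 0, 0.003, 0, -1],
    [0, 0, 0.003, 0, -1],
    [0, 0, 0.003, 0, -1]
  ]
}}

```text
time_s: 11.4
ee_pos: [532.6, -354.3, 67.1]
ee_rot: [180.0, 0.0, 156.8]
force: [0.7, 0.1, 1.1]
gripper_width: 0.2
gripper_force: 0.7
```

{"op": "apply_moves", "data": {
  "deltas": [
    [0, 0, 0.001, 0, -1],
    [0, 0, 0.002, 0, -1],
    [0, 0, 0.003, 0, -1],
    [0, 0, 0.003, 0, -1],
    [0, 0, 0.003, 0, -1]
  ]
}}

```text
time_s: 11.9
ee_pos: [532.5, -354.4, 64.1]
ee_rot: [180.0, 0.0, 156.8]
force: [-0.5, 0.2, 2.9]
gripper_width: 0.2
gripper_force: 1.6
```

{"op": "apply_moves", "data": {
  "deltas": [
    [0, 0, 0.001, 0, -1],
    [0, 0, 0.001, 0, -1],
    [0, 0, 0.002, 0, -1],
    [0, 0, 0.002, 0, -1],
    [0, 0, 0.002, 0, -1]
  ]
}}

```text
time_s: 12.4
ee_pos: [532.6, -354.3, 62.0]
ee_rot: [180.0, 0.0, 156.8]
force: [0.2, 0.5, 3.8]
gripper_width: 0.6
gripper_force: 2.2
```

{"op": "apply_moves", "data": {
  "deltas": [
    [0, 0, 0.0005, 0, -1],
    [0, 0, 0.001, 0, -1],
    [0, 0, 0.001, 0, -1],
    [0, 0, 0.001, 0, -1],
    [0, 0, 0.001, 0, -1]
  ]
}}

```text
time_s: 12.9
ee_pos: [532.6, -354.4, 61.3]
ee_rot: [180.0, 0.0, 156.8]
force: [-1.2, 1.0, 6.6]
gripper_width: 0.4
gripper_force: 3.1
```

{"op": "apply_moves", "data": {
  "deltas": [
    [0, 0, 0.0005, 0, -1],
    [0, 0, 0.0005, 0, -1],
    [0, 0, 0.001, 0, -1],
    [0, 0, 0.001, 0, -1],
    [0, 0, 0.001, 0, -1]
  ]
}}

```text
time_s: 13.4
ee_pos: [532.6, -354.4, 61.2]
ee_rot: [-180.0, 0.0, 156.8]
force: [-3.3, 2.6, 10.5]
gripper_width: 0.2
gripper_force: 5.3
```

The button has bottomed: z stalls at 61.2 mm, about 6 mm below contact, and the force rises to 10 N. I lift straight up and clear.

{"op": "apply_moves", "data": {
  "deltas": [
    [0, 0, -0.005, 0, -1],
    [0, 0, -0.015, 0, -1],
    [0, 0, -0.035, 0, -1],
    [0, 0, -0.065, 0, -1],
    [0, 0, -0.1, 0, -1]
  ]
}}

```text
time_s: 13.9
ee_pos: [531.7, -353.8, 159.5]
ee_rot: [180.0, -0.2, 156.8]
force: [0.8, -0.3, 0.6]
gripper_width: 0.5
gripper_force: 0.0
```

{"op": "apply_moves", "data": {
  "deltas": [
    [0, 0, -0.03, 0, -1],
    [0, 0, -0.06, 0, -1],
    [0, 0, -0.08, 0, -1],
    [0, 0, -0.08, 0, -1],
    [0, 0, -0.08, 0, -1]
  ]
}}

```text
time_s: 14.4
ee_pos: [532.2, -354.1, 239.1]
ee_rot: [180.0, -0.1, 156.8]
force: [0.7, 0.9, -0.2]
gripper_width: 0.5
gripper_force: 0.0
```

{"op": "apply_moves", "data": {
  "deltas": [
    [0.02, -0.01, 0, 0, -1],
    [0.05, -0.02, 0, 0, -1],
    [0.08, -0.03, 0, 0, -1],
    [0.08, -0.03, 0, 0, -1],
    [0.08, -0.03, 0, 0, -1]
  ]
}}

```text
time_s: 14.9
ee_pos: [446.6, -350.1, 238.6]
ee_rot: [179.9, -0.1, 156.8]
force: [0.0, -0.7, 0.5]
gripper_width: 0.5
gripper_force: 0.0
```

```bash
python3 - <<'E'
from h import *
import cv2
s=env.state();print(s['time_s'],s['ee_pos'],s['force'],np.abs(s['qvel']).max())
cv2.imwrite("pics/end.png",cams.grab_frame("side"))
E
```

```text
14.9 [ 446.60828418 -350.1023366   238.60264939] [ 5.19779624e-04 -6.62231320e-01  5.13339772e-01] 2.0788678752793945
```

View pics/end.png

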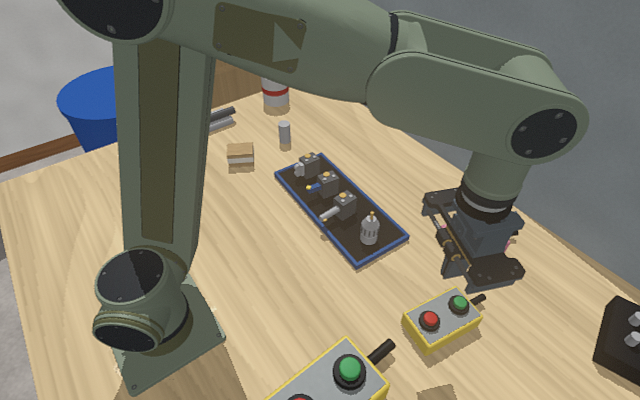

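The side view shows the tools, blank and box where they were. The green button is back up at (460,303), and the gripper is high and clear.

```bash
python3 -c "
from workcell import env
print(env.job_done())"
```

```text
the job is handed in; nothing more can be done
None
```

I pointed at the drill chuck and then the boring bar holder for about two seconds each, pressed the small yellow call box's green button fully down and let it come back up, touched nothing else, and handed the job in at about 15 s.

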